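# Load tenoned chair spindles into the glue station's chute

## Task

Load the two turned spindles that have a tenon into the gravity chute of the glue station: lay each across the two rails with its tenon on the side of the grey applicator box, so that it rolls down and both come to rest against the stop, one behind the other. Leave the blank, the spindle without a tenon, where it lies.

Things in the scene. Friction and masses are not known exactly. Their poses are not given: they have to be found in the camera images.
- spindle_a_neck (a point): One of two identical dark turned wooden spindles, about 80 g: a round body 120 mm long, 30 mm thick, with a 26 mm thick neck over its middle 46 mm; from one end projects a thinner pale tenon, 18 mm thick and 30 mm long; the other end is plain. The point is the centre of the neck, on the axis, midway along the body, 15 mm above the bench. Its x axis points along the spindle to the tenon.
- spindle_b_neck (a point): The other of two identical dark turned wooden spindles, about 80 g: a round body 120 mm long, 30 mm thick, with a 26 mm thick neck over its middle 46 mm; from one end projects a thinner pale tenon, 18 mm thick and 30 mm long; the other end is plain. The point is the centre of the neck, on the axis, midway along the body, 15 mm above the bench. Its x axis points along the spindle to the tenon.
- chute_load (a point): Fixed chute, loading spot: midway between its two rails, level with their tops (89.5 mm above the bench), 110 mm (level) uphill of the stop's foot. x: level, downhill; y: level, across, to the applicator side; z up. Rails slope 15 degrees, reach 90 mm farther uphill, 16 mm wide, open gap of 72 mm between. A spindle's neck goes over mid-gap, axis along y, 15.5 mm above this point; let go, it rolls to the stop.
- chute_corner (a point): Low inner corner of the chute: where the stop (aluminium bar across the low end, 30 mm above the rails) meets the wall on the applicator side (a grey box outside it), level with the rail tops there, 60 mm above the bench; mid-gap lies 104 mm to -y. Axes as the loading spot's. Side walls: 178 mm apart inside, 30 mm above the rails. At the stop spindle axes lie 11 mm and 40 mm uphill of here.
- blank_neck (a point): The blank, a bystander: the same dark turned shape with a 26 mm neck, 150 mm long, 30 mm in diameter, but both ends plain and full thickness, no tenon. The point is its centre, 15 mm above the bench; x runs along it.
Not all that is in view belongs to the job. Leave any pink look-alike of the part that bears spindle_a_neck alone.

How it is judged:
At the end, for the whole second after the job is handed in: Both tenoned spindles at rest across the rails at the stop, one behind the other in either order: necks 58 mm uphill to 5 mm beyond the corner point, 8 to 42 mm above it, within 23 mm of mid-gap, square within 12 degrees, tenons on the applicator side (x of spindle_a_neck in the frame of chute_corner between -0.058 and 0.005 m and y of spindle_a_neck in the frame of chute_corner between -0.127 and -0.081 m and z of spindle_a_neck in the frame of chute_corner between 0.008 and 0.042 m and angle between the x axis of each of spindle_a_neck, spindle_b_neck and the y axis of chute_corner, either way round below 0.21 rad and x of chute_corner in the frame of spindle_a_neck above 0.06 m and linear speed of each of spindle_a, spindle_b below 0.03 m/s and x of spindle_b_neck in the frame of chute_corner between -0.058 and 0.005 m and y of spindle_b_neck in the frame of chute_corner between -0.127 and -0.081 m and z of spindle_b_neck in the frame of chute_corner between 0.008 and 0.042 m and x of chute_corner in the frame of spindle_b_neck above 0.06 m); the robot touches nothing.
It fails at once if the blank without a tenon is moved more than 40 mm (distance of blank_neck from where it was at the start of the episode above 0.04 m).
It also fails if it takes over 56 s, if anything falls off the work surface, if the arm or the gripper's body presses on something with over 40 N, if the wrist force passes 120 N, or if a joint passes its speed limit or range.

## Robot

A 6-joint arm with a two-finger parallel gripper is mounted at the origin on the work surface. World frame = base frame: x ahead of the robot, y to its left, z up, the work surface at z = 0. Lengths are in m, angles in rad, forces in N, time in s.
With the tool pointing down it reaches from about 0.375 to 0.975 m from the base axis. Payload 3.8 kg.
Tool frame: the origin (TCP) lies midway between the tips of the shut fingers; the grasp point (between the pads) lies 19 mm behind it (ctrl.tcp_to_grasp is the distance from the TCP to the grasp point, in m); z points along the fingers, y is the direction in which the jaws open and shut (so a half turn about z gives the same grasp; the last joint's range is limited). The gripper opens to 85 mm and grips with 20 to 120 N. Pads are 22 mm wide; open, the fingers measure 114 mm over their backs; the gripper's body (76 mm by 85 mm) begins 54 mm behind the grasp point. The pads swing forward as they close: fully open they stand 13 mm farther back than shut.
Start: joints at [-1.3, 0.264, 1.604, -0, 1.274, -0.037], TCP at [0.204, -0.643, 0.231] pointing down, gripper open.
Joint ranges: [-2.63, 2.63], [-0.94, 2.18], [0.31, 2.57], [-1.31, 4.45], [0, 2.66], [-2.55, 2.55]. Speed limits (rad/s): [2.57, 2.57, 3.14, 3.14, 3.14, 3.14].

## Interface

Orientations are given as [roll, pitch, yaw] about the fixed x, y, z axes, in that order (R = Rz(yaw) Ry(pitch) Rx(roll)).
In Python, from rig import ctrl gives the robot as it stands.
- The arm moves only by the tool drive_tool, never from a script. Its argument "targets" is a list that holds one entry, the list of rows, each a list of 7 numbers: the turn, a rotation vector about the world's x, y, z in degrees, then the shift along the world's x, y, z in mm, then the opening, from -1 (shut) to 1 (fully open). In form: [[[wx, wy, wz, dx, dy, dz, claw], ...]]. A call has 1 to 5 rows; each row shifts and turns the commanded pose from where the row before left it; what a row does not reach is not made up. A row lasts 1/8 s, in which the tool goes at most 62.5 mm and 10.7 degrees, less where a joint would pass 70% of its speed; a pose out of reach is approached as far as the arm can. A call with a gripper value outside its range is refused whole. The fingers move at their own pace and stop on an object; the grip force is fixed at half the most. Time passes only in rows, so rows that do not move let the fingers close. It gives the time, the measured TCP pose, the force and the opening at its end, in the units of the state.
- ctrl.read_state(): the state, without advancing time (a new reading comes with each control period).
- ctrl.get_image(name): name is "side" or "top" or "wrist"; returns a dict with "pixels" (420x560x3 uint8, red, green, blue), "camera_matrix" (3x3 intrinsics, pixels), "origin" and "attitude" of the camera in the world; the wrist camera has in their place "mount" (4x4, takes a point from camera to tool coordinates, whose origin is the TCP and whose axes are the flange's). Camera axes: x right, y down, z forward; pixel columns grow to the right and rows downward; lengths in m; the calibration is good to about 2 mm. A picture is of the moment at which its call begins: read the wrist's pose just before it. There is no depth.
- ctrl.hand_in(): hands the job in, once; it reports no verdict.
The state is a dict: "time_s": time; "joints": joint angles; "joint_velocities": joint speeds; "effort": joint torques, N m; "position": TCP position; "tcp_rot": TCP orientation; "contact_force": force on the tool from outside, world axes, zero at the start; "ft_torque": the same for the moment, N m; "width": opening from 0.0 (shut) to 1.0 (fully open).
Only numpy, scipy, OpenCV 4.12 (cv2) and the standard library are available. Lean on these libraries where they do the work, as an engineer would, in place of code of your own. Each camera call takes 0.05 s, during which the arm holds its last target. There are 200 camera calls.

## Working session

There is one attempt and no reset: what is moved stays moved. The work goes in short steps, Python scripts to look and compute and a tool call to move; the robot and the scene stay as the last step left them, time stands still between calls to the robot, and variables do not carry over. Pictures are saved under pics/ and viewed, about 8 in all and at most 12, crops included, and the job is handed in when it is done.

Besides the shell and the picture viewer there is one more tool, called after "Request:" as name(argument=value, ...), one argument or row to a line, values as JSON. drive_tool: Moves the arm, as the interface text tells. Its arguments: {"type":"object","properties":{"targets":{"type":"array"}},"required":["targets"]}

```bash
mkdir -p pics; cat > h.py <<'E'
import numpy as np,cv2
from scipy.spatial.transform import Rotation as R
from rig import ctrl
def att(a):
    a=np.array(a,float)
    return a if a.shape==(3,3) else R.from_euler('xyz',a).as_matrix()
def grab(n,f=None):
    im=ctrl.get_image(n)
    if f: cv2.imwrite('pics/'+f,cv2.cvtColor(im['pixels'],cv2.COLOR_RGB2BGR))
    return im
def cast(im,px,z):
    K=np.array(im['camera_matrix']);A=att(im['attitude']);o=np.array(im['origin'])
    d=A@np.linalg.inv(K)@np.array([px[0],px[1],1.]); return o+d*(z-o[2])/d[2]
def proj(im,P):
    K=np.array(im['camera_matrix']);A=att(im['attitude']);o=np.array(im['origin'])
    p=K@A.T@(np.array(P)-o); return p[:2]/p[2]
E
python3 - <<'E'
from h import *
a=grab('top','top1.png');b=grab('side','side1.png')
for i in(a,b):print(i['camera_matrix'],i['origin'],i['attitude'])
print(ctrl.read_state())
x=np.hstack([cv2.imread('pics/top1.png'),cv2.imread('pics/side1.png')])
E
```

```text
[[460.48299226   0.         270.96032962]
 [  0.         460.48299226 196.55634391]
 [  0.           0.           1.        ]] [0.29683492 0.01422192 1.24957449] [-2.93245433e+00  1.56651762e-03 -1.51304663e+00]
[[472.05143198   0.         268.97285083]
 [  0.         472.05143198 212.02899437]
 [  0.           0.           1.        ]] [0.06220818 0.81424868 0.93489426] [-2.31409769  0.01720988 -2.59643037]
{'time_s': 0.1, 'joints': array([-1.29989538e+00,  2.64687006e-01,  1.60527915e+00,  2.85492807e-05,
        1.27371038e+00, -3.68755753e-02]), 'joint_velocities': array([ 0.00121511, -0.00235151, -0.00327658, -0.00119077,  0.00106374,
       -0.00026343]), 'effort': array([ 6.35240813e-04, -5.16706932e+01, -3.68590343e+01, -4.30509363e-05,
        6.36334356e-03, -5.57358806e-05]), 'position': array([ 0.20432465, -0.64261477,  0.23005781]), 'tcp_rot': array([-3.13951119e+00, -1.04089564e-04,  3.07768030e-01]), 'contact_force': array([-0.19958686,  0.40956731,  0.22948113]), 'ft_torque': array([-0.00652886,  0.03731091,  0.02556336]), 'width': 0.9982179364622591}
```

View pics/top1.png

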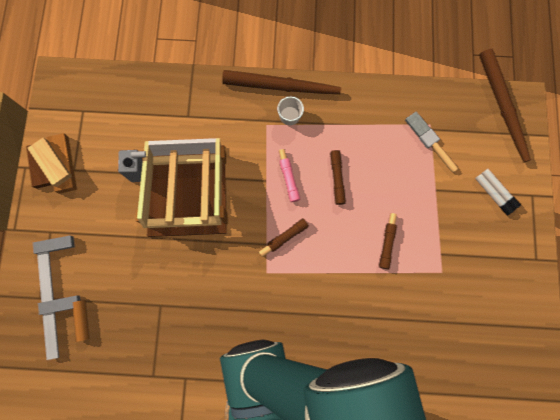

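View pics/side1.png

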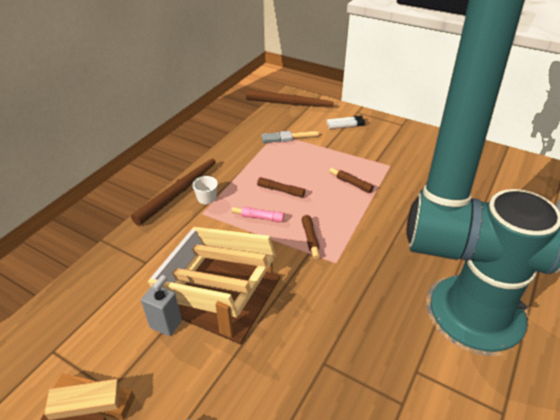

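Top view: the dark candidates are (285,237) with a pale tenon towards (264,250), (388,245) with a tenon towards (393,217), and (338,177) with no tenon, which is the blank. The pink one at (289,175) is the look-alike. The chute is at (183,185), with its aluminium stop at the top (+x) and the grey box on the left (+y). I'll measure these and confirm in one enlarged crop.

```bash
cat > m.py <<'E'
from h import *
def spindles(im,z=0.015,box=(255,120,445,280)):
    p=im['pixels'];hsv=cv2.cvtColor(p,cv2.COLOR_RGB2HSV)
    x0,y0,x1,y1=box; roi=np.zeros(p.shape[:2],np.uint8); roi[y0:y1,x0:x1]=255
    m=((hsv[...,2]<125)&(roi>0)).astype(np.uint8)
    pale=((hsv[...,0]>10)&(hsv[...,0]<30)&(hsv[...,1]>90)&(hsv[...,2]>150)&(roi>0)).astype(np.uint8)
    for nm,k in(('dark',m),('pale',pale)):
        for c in cv2.findContours(k,cv2.RETR_EXTERNAL,cv2.CHAIN_APPROX_NONE)[0]:
            if cv2.contourArea(c)<(150 if nm=='dark' else 15):continue
            r=cv2.minAreaRect(c); b=cv2.boxPoints(r)
            if np.linalg.norm(b[0]-b[1])<np.linalg.norm(b[1]-b[2]): e=[(b[0]+b[1])/2,(b[2]+b[3])/2]
            else: e=[(b[1]+b[2])/2,(b[3]+b[0])/2]
            E=[cast(im,q,z) for q in e]; C=cast(im,r[0],z); d=E[1]-E[0]
            print(nm,np.round(r[0],1),np.round(r[1],1),'C',C.round(4),'len',np.linalg.norm(d).round(4),'ang',np.degrees(np.arctan2(d[1],d[0])).round(1))
if __name__=='__main__':
    a=grab('top');spindles(a)
    p=cv2.cvtColor(a['pixels'],cv2.COLOR_RGB2BGR)
    A=cv2.resize(p[130:245,110:235],None,fx=5,fy=5,interpolation=cv2.INTER_CUBIC)
    cv2.imwrite('pics/chute.png',A)
    B=cv2.resize(p[120:280,250:445],None,fx=4,fy=3.7,interpolation=cv2.INTER_CUBIC)
    cv2.imwrite('pics/mat.png',B)
    b=grab('side');p=cv2.cvtColor(b['pixels'],cv2.COLOR_RGB2BGR)
    cv2.imwrite('pics/chs.png',cv2.resize(p[220:345,135:290],None,fx=4.8,fy=4.8,interpolation=cv2.INTER_CUBIC))
E
python3 m.py
```

```text
dark [387.6 246.1] [11.  45.7] C [ 0.4409 -0.2885  0.015 ] len 0.1236 ang 170.3
dark [282.  237.7] [17.8 57.8] C [ 0.4472 -0.005   0.015 ] len 0.1558 ang 117.4
dark [260.  210.5] [25. 10.] C [0.5178 0.0588 0.015 ] len 0.0692 ang -176.4
dark [337.6 177.3] [54.3 10.4] C [ 0.6233 -0.1495  0.015 ] len 0.1545 ang -172.6
dark [291.  122.5] [ 5. 72.] C [ 0.776  -0.0131  0.015 ] len 0.2043 ang 93.3
pale [349.5 262.5] [189.  33.] C [ 0.3913 -0.1876  0.015 ] len 0.5025 ang -86.7
pale [392.2 218.1] [ 7.1 10.8] C [ 0.5174 -0.3004  0.015 ] len 0.0299 ang 169.2
pale [440. 222.] [ 8. 62.] C [ 0.5143 -0.4297  0.015 ] len 0.1701 ang 179.0
pale [282.5 153.5] [9. 7.] C [0.683  0.0062 0.015 ] len 0.0262 ang -177.0
pale [438. 160.] [58. 12.] C [ 0.689  -0.4273  0.015 ] len 0.1685 ang 179.0
pale [268.  150.5] [29.1 57.5] C [0.6895 0.0471 0.015 ] len 0.1682 ang -179.5
pale [434.5 124. ] [ 8. 19.] C [ 0.7948 -0.4193  0.015 ] len 0.0538 ang 93.3
pale [364. 122.] [ 4. 82.] C [ 0.7894 -0.2198  0.015 ] len 0.2326 ang 93.3
```

View pics/chute.png

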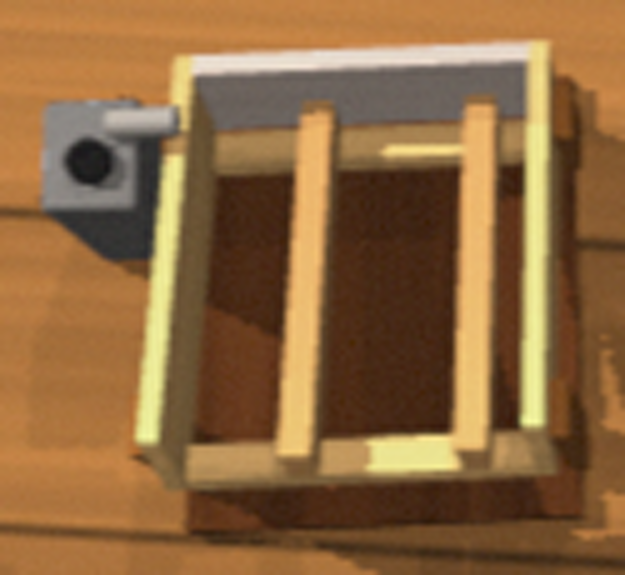

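View pics/mat.png

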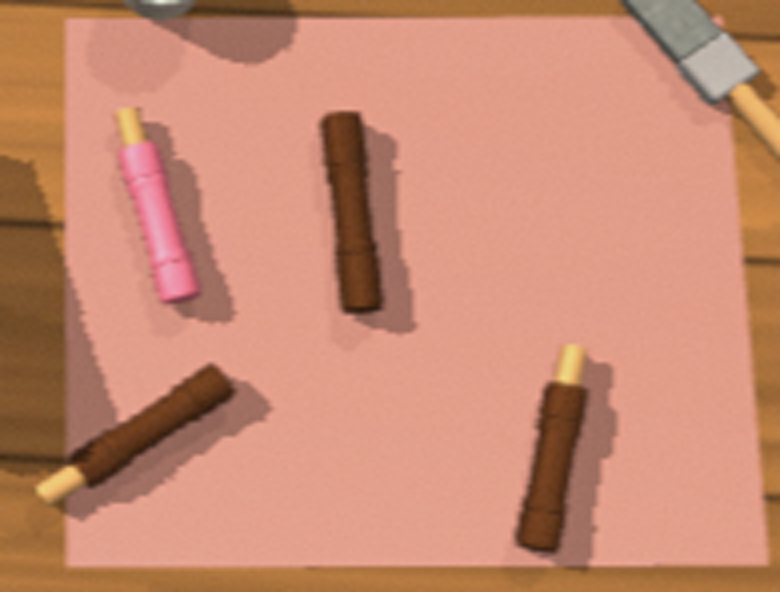

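View pics/chs.png

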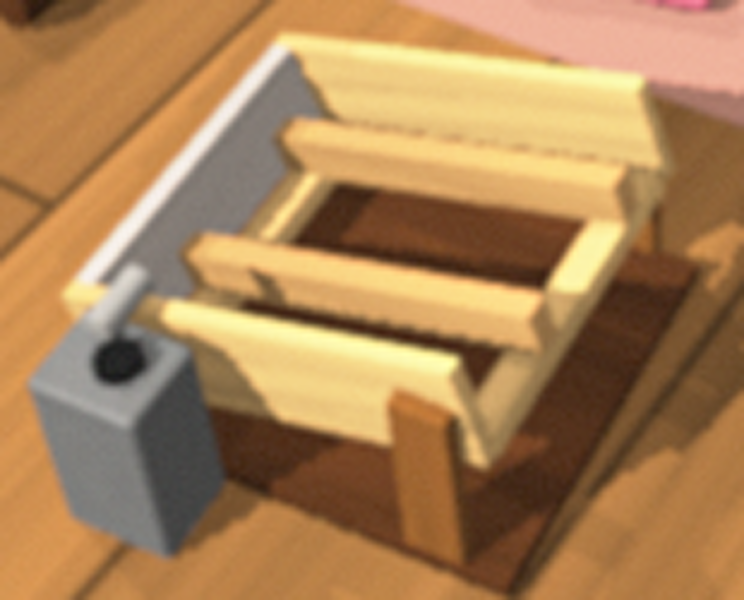

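```bash
python3 - <<'E'
from h import *
a=grab('top');b=grab('side')
T=lambda u,v,z:cast(a,(110+(u+.5)/5-.5,130+(v+.5)/5-.5),z)
S=lambda u,v,z:cast(b,(135+(u+.5)/4.8-.5,220+(v+.5)/4.8-.5),z)
lo=[T(317,106,.060),T(481,100,.060)];hi=[T(294,455,.1136),T(472,449,.1136)]
print('lo',lo,'sep',np.linalg.norm(lo[0]-lo[1]),'hi',hi,np.linalg.norm(hi[0]-hi[1]))
ml=sum(lo)/2;mh=sum(hi)/2;d=(ml-mh)[:2];print('mid',ml,mh,'level len',np.linalg.norm(d),'dir deg',np.degrees(np.arctan2(d[1],d[0])))
for k in(lo[0]-lo[1],hi[0]-hi[1]):print('ydir',np.degrees(np.arctan2(k[1],k[0]))-90)
c=[T(192,76,.089),T(527,64,.089)];k=c[0]-c[1];print('stop top corners',c,np.linalg.norm(k),np.degrees(np.arctan2(k[1],k[0]))-90)
# side: rail top centres low/high  (left image rail=+y)
lo=[S(205,240,.060),S(297,125,.060)];hi=[S(545,300,.1136),S(628,172,.1136)]
print('side lo',lo,'hi',hi)
ml=sum(lo)/2;mh=sum(hi)/2;d=(ml-mh)[:2];print('mid',ml,mh,np.linalg.norm(d),np.degrees(np.arctan2(d[1],d[0])))
M=lambda u,v:cast(a,(250+(u+.5)/4-.5,120+(v+.5)/3.7-.5),.015)
for n,p,s,t in(('A',(219,381),(86,467),(48,493)),('B',(539,548),(569,383),(573,348))):
    p,s,t=M(*p),M(*s),M(*t);d=s-p;e=t-p
    print(n,'C',((p+s)/2).round(4),'body',np.linalg.norm(d).round(4),'tot',np.linalg.norm(e).round(4),'ang',np.degrees(np.arctan2(e[1],e[0])).round(1))
E
```

```text
lo [array([0.6596362 , 0.30187084, 0.06      ]), array([0.66807441, 0.21377246, 0.06      ])] sep 0.08850156767821866 hi [array([0.46152112, 0.2818528 , 0.1136    ]), array([0.46964541, 0.19341916, 0.1136    ])] 0.0888060442327882
mid [0.66385531 0.25782165 0.06      ] [0.46558327 0.23763598 0.1136    ] level len 0.199296923771552 dir deg 5.8131363695795475
ydir 5.471196577680871
ydir 5.2489554241501395
stop top corners [array([0.66348906, 0.36247324, 0.089     ]), array([0.68023274, 0.18635753, 0.089     ])] 0.17690985597782824 5.4309036530074195
side lo [array([0.65413067, 0.29666497, 0.06      ]), array([0.66298683, 0.2094142 , 0.06      ])] hi [array([0.45863245, 0.27686237, 0.1136    ]), array([0.46708984, 0.18984472, 0.1136    ])]
mid [0.65855875 0.25303958 0.06      ] [0.46286115 0.23335354 0.1136    ] 0.19668525788284227 5.744298037344594
A C [ 0.4575 -0.0201  0.015 ] body 0.1098 tot 0.1414 ang 128.6
B C [ 0.4433 -0.29    0.015 ] body 0.1223 tot 0.1486 ang -8.5
```

Request:
drive_tool(
  targets=[
    [[0, 0, -3.3, 30, 44, -4, 1], [0, 0, -3.3, 30, 44, -4, 1], [0, 0, -3.3, 30, 44, -4, 1], [0, 0, -3.3, 30, 44, -4, 1], [0, 0, -3.3, 30, 44, -4, 1]],
  ],
)

```text
time_s: 0.92
position: [0.3553, -0.4219, 0.2113]
tcp_rot: [3.141, -0.0, 0.018]
contact_force: [1.4, 0.0, 0.4]
width: 1.002
```

Request:
drive_tool(
  targets=[
    [[0, 0, -3.3, 30, 44, -4, 1], [0, 0, -3.3, 30, 44, -4, 1], [0, 0, -3.6, 28, 46, -4, 1], [0, 0, 0, 0, 0, 0, 1]],
  ],
)

```text
time_s: 1.42
position: [0.4437, -0.2861, 0.1989]
tcp_rot: [-3.14, 0.0, -0.153]
contact_force: [0.0, 0.1, 0.6]
width: 1.001
```

```bash
cat > w.py <<'E'
from h import *
import sys
s=ctrl.read_state(); im=grab('wrist',sys.argv[1])
print(s['position'].round(4),np.degrees(s['tcp_rot']).round(2),s['width'])
M=np.array(im['mount']);T=np.eye(4);T[:3,:3]=R.from_euler('xyz',s['tcp_rot']).as_matrix();T[:3,3]=s['position']
W=T@M; im['origin']=W[:3,3]; im['attitude']=W[:3,:3]
hsv=cv2.cvtColor(im['pixels'],cv2.COLOR_RGB2HSV);V=hsv[...,2];H=hsv[...,0];Sa=hsv[...,1]
for nm,k in(('dark',(V<120)&(Sa>140)),('pale',(H>13)&(H<30)&(Sa>70)&(V>170))):
    k=cv2.morphologyEx(k.astype(np.uint8),cv2.MORPH_OPEN,np.ones((3,3)))
    for c in cv2.findContours(k,cv2.RETR_EXTERNAL,cv2.CHAIN_APPROX_NONE)[0]:
        if cv2.contourArea(c)<400:continue
        r=cv2.minAreaRect(c);b=cv2.boxPoints(r)
        e=[(b[0]+b[1])/2,(b[2]+b[3])/2] if np.linalg.norm(b[0]-b[1])<np.linalg.norm(b[1]-b[2]) else [(b[1]+b[2])/2,(b[3]+b[0])/2]
        E=[cast(im,q,.015) for q in e];d=E[1]-E[0]
        print(nm,np.round(r[0]),np.round(r[1]),'C',cast(im,r[0],.015).round(4),'len',np.linalg.norm(d).round(4),'ang',np.degrees(np.arctan2(d[1],d[0])).round(1))
E
python3 w.py wb.png
```

```text
[ 0.4437 -0.2861  0.1989] [-1.7993e+02  2.0000e-02 -8.7900e+00] 1.0008365272508166
dark [ 61. 324.] [ 50. 128.] C [ 0.3346 -0.0561  0.015 ] len 0.1321 ang 93.4
dark [ 15. 185.] [54. 30.] C [ 0.4772 -0.0596  0.015 ] len 0.05 ang 160.2
dark [497. 126.] [ 26. 130.] C [ 0.4637 -0.4809  0.015 ] len 0.1075 ang 89.7
dark [349. 250.] [321. 420.] C [ 0.3696 -0.3466  0.015 ] len 0.3921 ang 81.3
dark [490.  55.] [110. 139.] C [ 0.5216 -0.4744  0.015 ] len 0.1118 ang 81.2
dark [82. 39.] [97. 38.] C [ 0.583  -0.1534  0.015 ] len 0.069 ang -172.5
```

View pics/wb.png

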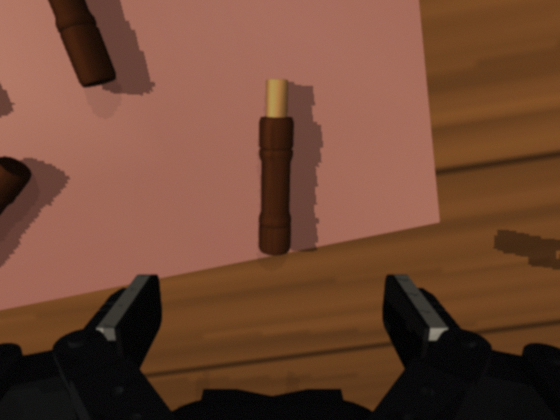

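Wrist view: B is upright in the picture. Its shoulder is at about (276,118), its plain end at (275,250) and its tenon tip at (277,80). The jaws are already lined up with it.

```bash
python3 - <<'E'
from h import *
s=ctrl.read_state(); im=grab('wrist')
T=np.eye(4);T[:3,:3]=R.from_euler('xyz',s['tcp_rot']).as_matrix();T[:3,3]=s['position']
W=T@np.array(im['mount']); im['origin']=W[:3,3]; im['attitude']=W[:3,:3]
p,q,t=[cast(im,x,.015) for x in((275,249),(276.5,118),(277,80))]
print(s['position'],W[:3,3],W[:3,2]);print(p,q,t,(p+q)/2,np.linalg.norm(p-q),np.linalg.norm(t-q),np.degrees(np.arctan2(*(t-p)[[1,0]])))
E
```

```text
[ 0.44309589 -0.28780583  0.19918012] [ 0.5154378  -0.29841959  0.34251902] [-0.28308447  0.04443231 -0.95806521]
[ 0.38081658 -0.28044286  0.015     ] [ 0.49826011 -0.29966279  0.015     ] [ 0.52818613 -0.30461421  0.015     ] [ 0.43953835 -0.29005283  0.015     ] 0.1190058338221734 0.030332868558101533 -9.314635609167516
```

Request:
drive_tool(
  targets=[
    [[0, 0, -0.5, -3, -2, -55, 1], [0, 0, 0, 0, 0, -55, 1], [0, 0, 0, 0, 0, -50, 1], [0, 0, 0, 0, 0, -34, 1], [0, 0, 0, 0, 0, 0, 1]],
  ],
)

```text
time_s: 2.15
position: [0.4362, -0.2908, 0.0024]
tcp_rot: [-3.139, 0.006, -0.169]
contact_force: [-0.7, 1.0, 0.2]
width: 1.005
```

Request:
drive_tool(
  targets=[
    [[0, 0, 0, 2, 0, 0, -1], [0, 0, 0, 0, 0, 0, -1], [0, 0, 0, 0, 0, 0, -1], [0, 0, 0, 0, 0, 0, -1], [0, 0, 0, 0, 0, 0, -1]],
  ],
)

```text
time_s: 2.78
position: [0.4426, -0.2921, 0.007]
tcp_rot: [3.14, -0.002, -0.167]
contact_force: [-1.3, 0.1, 5.2]
width: 0.283
```

Request:
drive_tool(
  targets=[
    [[0, 0, 0, 0, 0, 0, -1], [0, 0, 0, 0, 0, 0, -1], [0, 0, 0, 0, 0, 0, -1]],
  ],
)

```text
time_s: 3.15
position: [0.4427, -0.2921, 0.007]
tcp_rot: [3.14, -0.003, -0.167]
contact_force: [-1.4, -0.1, 7.2]
width: 0.283
```

Request:
drive_tool(
  targets=[
    [[0, 0, 0, 0, 0, 30, -1], [0, 0, 0, 0, 0, 50, -1], [0, 0, 0, 0, 0, 60, -1], [0, 0, 0, 0, 0, 60, -1], [0, 0, 10, 10, 50, 0, -1]],
  ],
)

```text
time_s: 3.78
position: [0.4554, -0.2452, 0.2129]
tcp_rot: [3.133, -0.012, 0.008]
contact_force: [1.5, 1.5, -0.3]
width: 0.276
```

Request:
drive_tool(
  targets=[
    [[0, 0, 10, 11, 54, 0, -1], [0, 0, 10, 11, 54, 0, -1], [0, 0, 10, 11, 54, 0, -1], [0, 0, 10, 11, 54, 0, -1], [0, 0, 10, 11, 54, 0, -1]],
  ],
)

```text
time_s: 4.4
position: [0.5064, 0.0306, 0.2057]
tcp_rot: [3.141, -0.001, 0.886]
contact_force: [1.7, -0.5, -0.3]
width: 0.277
```

Request:
drive_tool(
  targets=[
    [[0, 0, 10, 11, 54, 0, -1], [0, 0, 10, 11, 54, 0, -1], [0, 0, 10, 11, 54, 0, -1], [0, 0, 10, 11, 54, 0, -1], [0, 0, 5, 1, 1, 0, -1]],
  ],
)

```text
time_s: 5.03
position: [0.5515, 0.2497, 0.2054]
tcp_rot: [3.141, -0.001, 1.674]
contact_force: [0.1, -1.4, -1.5]
width: 0.279
```

Request:
drive_tool(
  targets=[
    [[0, 0, 0, 0, 0, 0, -1], [0, 0, 0, 0, 0, 0, -1]],
  ],
)

```text
time_s: 5.28
position: [0.5512, 0.2452, 0.2052]
tcp_rot: [-3.141, 0.0, 1.664]
contact_force: [-0.4, -0.5, -1.2]
width: 0.283
```

```bash
python3 - <<'E'
from h import *
s=ctrl.read_state();print(s['position'],np.degrees(s['tcp_rot']),s['width'])
a=grab('top');b=grab('side')
f=lambda im,r:cv2.resize(cv2.cvtColor(im['pixels'],cv2.COLOR_RGB2BGR)[r[1]:r[3],r[0]:r[2]],(400,400))
cv2.imwrite('pics/c1.png',np.hstack([f(a,(100,100,260,260)),f(b,(130,130,330,330))]))
P=s['position']
for im in(a,b):print(proj(im,P),proj(im,[.553,.245,.0895]))
E
```

```text
[0.55117584 0.24521934 0.20522238] [-1.79981013e+02  1.43892353e-02  9.53289743e+01] 0.28250248385591736
[179.37066316 177.52392999] [188.30035704 187.94426284]
[218.84672183 229.20742325] [222.62192351 263.60677925]
```

View pics/c1.png

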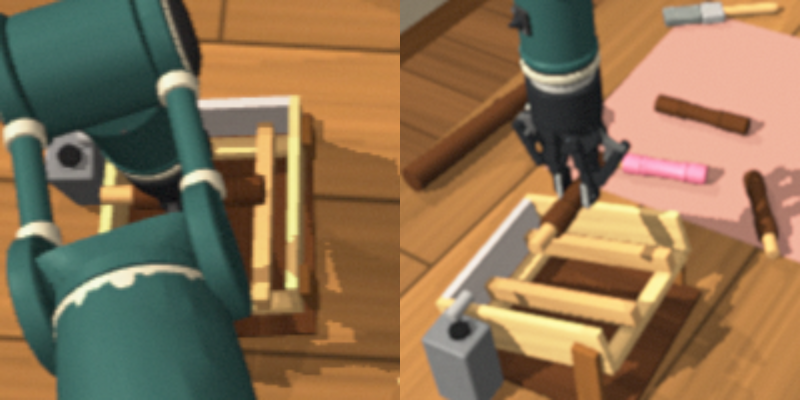

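Spindle held with its tenon on the box side, and centred over the gap. Lowering.

Request:
drive_tool(
  targets=[
    [[0, 0, 0, 1, 0, -45, -1], [0, 0, 0, 0, 0, -40, -1], [0, 0, 0, 0, 0, -20, -1], [0, 0, 0, 0, 0, 0, -1], [0, 0, 0, 0, 0, 0, -1]],
  ],
)

```text
time_s: 6.0
position: [0.5532, 0.2457, 0.1012]
tcp_rot: [3.14, -0.0, 1.665]
contact_force: [-0.0, 0.1, -0.7]
width: 0.277
```

Request:
drive_tool(
  targets=[
    [[0, 0, 0, 0, 0, -2, -1], [0, 0, 0, 0, 0, 0, -1]],
  ],
)

```text
time_s: 6.25
position: [0.5526, 0.2458, 0.0986]
tcp_rot: [3.141, -0.0, 1.666]
contact_force: [0.0, 0.3, -0.6]
width: 0.276
```

Request:
drive_tool(
  targets=[
    [[0, 0, 0, 0, 0, -2, -1], [0, 0, 0, 0, 0, 0, -1]],
  ],
)

```text
time_s: 6.5
position: [0.5529, 0.2459, 0.0973]
tcp_rot: [3.141, -0.0, 1.666]
contact_force: [-2.3, -1.0, 5.0]
width: 0.282
```

Contact came at the expected height. Releasing.

Request:
drive_tool(
  targets=[
    [[0, 0, 0, 0, 0, 0, 1], [0, 0, 0, 0, 0, 0, 1], [0, 0, 0, 0, 0, 0, 1], [0, 0, 0, 0, 0, 0, 1], [0, 0, 0, 0, 0, 15, 1]],
  ],
)

```text
time_s: 7.12
position: [0.5512, 0.2452, 0.1102]
tcp_rot: [-3.138, 0.001, 1.666]
contact_force: [-1.1, 0.3, -0.1]
width: 1.0
```

Request:
drive_tool(
  targets=[
    [[0, 0, 0, 0, 0, 15, 1], [0, 0, 0, 0, 0, 20, 1], [0, 0, 0, 0, 0, 25, 1], [0, 0, 0, 0, 0, 40, 1], [0, 0, 4.5, -12, -30, 0, 1]],
  ],
)

```text
time_s: 7.75
position: [0.5441, 0.2178, 0.2179]
tcp_rot: [3.131, -0.002, 1.748]
contact_force: [-0.1, -0.6, -0.2]
width: 1.004
```

Request:
drive_tool(
  targets=[
    [[0, 0, 4.5, -12, -40, 0, 1], [0, 0, 4.5, -12, -40, 0, 1], [0, 0, 4.5, -12, -40, 0, 1], [0, 0, 4.5, -12, -40, 0, 1], [0, 0, 4.5, -12, -40, 0, 1]],
  ],
)

```text
time_s: 8.38
position: [0.4805, 0.0145, 0.2132]
tcp_rot: [3.139, 0.002, 2.14]
contact_force: [-0.3, -1.4, 0.1]
width: 0.999
```

Request:
drive_tool(
  targets=[
    [[0, 0, 4.5, -12, -35, 0, 1], [0, 0, 0, 0, 0, 0, 1], [0, 0, 0, 0, 0, 0, 1]],
  ],
)

```text
time_s: 8.75
position: [0.4691, -0.0191, 0.2125]
tcp_rot: [3.14, 0.001, 2.214]
contact_force: [0.1, 0.3, -0.4]
width: 0.993
```

```bash
python3 - <<'E'
from h import *
s=ctrl.read_state();im=grab('wrist')
print(s['position'],np.degrees(s['tcp_rot']))
a=grab('top');b=grab('side')
f=lambda im,r:cv2.resize(cv2.cvtColor(im['pixels'],cv2.COLOR_RGB2BGR)[r[1]:r[3],r[0]:r[2]],(400,300))
cv2.imwrite('pics/c2.png',np.hstack([np.vstack([f(a,(100,120,240,225)),f(b,(130,220,290,340))]),f(im,(0,0,560,420)).repeat(1,0) if 0 else np.vstack([f(im,(0,0,560,420)),np.zeros((300,400,3),np.uint8)])]))
E
```

```text
[ 0.46907305 -0.01911677  0.21251428] [1.79893666e+02 5.75317315e-02 1.26856439e+02]
```

View pics/c2.png

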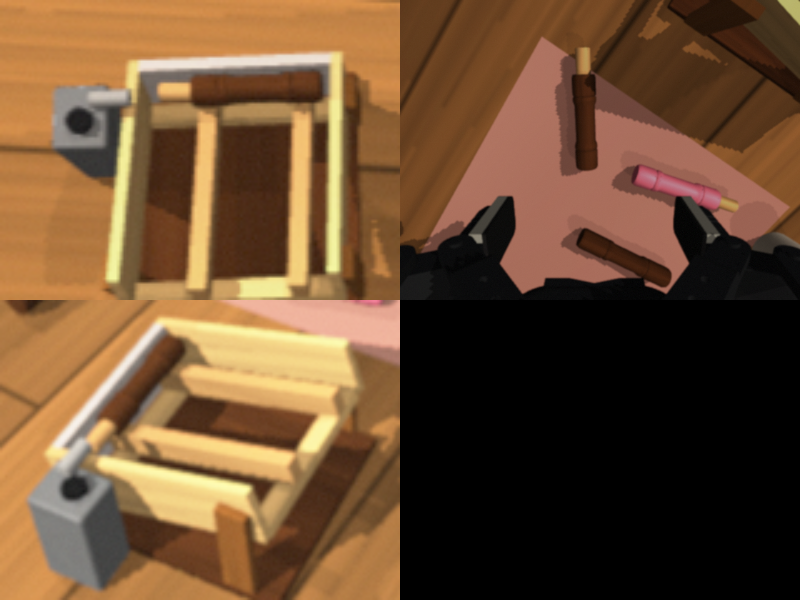

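The first spindle lies at the stop, centred on the gap, with its tenon towards the box. In the wrist picture A's plain end is at (262,235), its shoulder at (258,105) and its tip at (256,67).

```bash
python3 - <<'E'
from h import *
s=ctrl.read_state(); im=grab('wrist')
T=np.eye(4);T[:3,:3]=R.from_euler('xyz',s['tcp_rot']).as_matrix();T[:3,3]=s['position']
W=T@np.array(im['mount']); im['origin']=W[:3,3]; im['attitude']=W[:3,:3]
p,q,t=[cast(im,x,.015) for x in((262,234),(258,105),(256.5,67))]
print(s['position']);print(p,q,t,(p+q)/2,np.linalg.norm(p-q),np.linalg.norm(t-q),np.degrees(np.arctan2(*(t-p)[[1,0]])))
E
```

```text
[ 0.46892524 -0.01845898  0.21170077]
[ 0.49347688 -0.06514074  0.015     ] [0.41980281 0.02834401 0.015     ] [0.40045199 0.05245959 0.015     ] [ 0.45663985 -0.01839836  0.015     ] 0.11902633138627564 0.030919497689504326 128.34490523814432
```

Request:
drive_tool(
  targets=[
    [[0, 0, 1.5, -12, 0, -50, 1], [0, 0, 0, 0, 0, -55, 1], [0, 0, 0, 0, 0, -55, 1], [0, 0, 0, 0, 0, -46, 1], [0, 0, 0, 0, 0, 0, 1]],
  ],
)

```text
time_s: 9.57
position: [0.4522, -0.0182, 0.0017]
tcp_rot: [-3.135, -0.007, 2.243]
contact_force: [-1.5, 0.4, 0.8]
width: 1.001
```

Request:
drive_tool(
  targets=[
    [[0, 0, 0, 0, 0, 0, 1], [0, 0, 0, 0, 0, 0, 1]],
  ],
)

```text
time_s: 9.82
position: [0.4591, -0.0193, 0.0078]
tcp_rot: [3.138, 0.003, 2.242]
contact_force: [0.1, 0.0, -0.5]
width: 0.995
```

Request:
drive_tool(
  targets=[
    [[0, 0, 0, -2, 0, -1, -1], [0, 0, 0, 0, 0, 0, -1], [0, 0, 0, 0, 0, 0, -1], [0, 0, 0, 0, 0, 0, -1], [0, 0, 0, 0, 0, 0, -1]],
  ],
)

```text
time_s: 10.45
position: [0.4548, -0.0193, 0.0048]
tcp_rot: [3.141, 0.0, 2.242]
contact_force: [-2.1, 0.6, 5.5]
width: 0.28
```

Request:
drive_tool(
  targets=[
    [[0, 0, 0, 0, 0, 0, -1], [0, 0, 0, 0, 0, 0, -1]],
  ],
)

```text
time_s: 10.7
position: [0.4548, -0.0193, 0.0048]
tcp_rot: [3.141, 0.0, 2.242]
contact_force: [-1.6, -0.7, 5.2]
width: 0.283
```

Request:
drive_tool(
  targets=[
    [[0, 0, 0, 0, 0, 30, -1], [0, 0, 0, 0, 0, 50, -1], [0, 0, 0, 0, 0, 60, -1], [0, 0, 0, 0, 0, 60, -1], [0, 0, -5, 15, 40, 0, -1]],
  ],
)

```text
time_s: 11.32
position: [0.4735, 0.0194, 0.2107]
tcp_rot: [3.132, 0.008, 2.148]
contact_force: [1.1, 0.3, -1.3]
width: 0.278
```

Request:
drive_tool(
  targets=[
    [[0, 0, -5, 15, 40, 0, -1], [0, 0, -5, 15, 40, 0, -1], [0, 0, -5, 15, 40, 0, -1], [0, 0, -5, 15, 40, 0, -1], [0, 0, -5, 15, 40, 0, -1]],
  ],
)

```text
time_s: 11.95
position: [0.5445, 0.222, 0.2036]
tcp_rot: [-3.141, 0.0, 1.715]
contact_force: [-0.2, -0.9, -0.0]
width: 0.282
```

Request:
drive_tool(
  targets=[
    [[0, 0, -3, 8, 24, 0, -1], [0, 0, 0, 0, 0, 0, -1], [0, 0, 0, 0, 0, 0, -1]],
  ],
)

```text
time_s: 12.32
position: [0.5519, 0.2441, 0.2035]
tcp_rot: [-3.14, 0.001, 1.666]
contact_force: [-0.9, -0.9, 0.3]
width: 0.277
```

Request:
drive_tool(
  targets=[
    [[0, 0, 0, 0, 1, -45, -1], [0, 0, 0, 0, 0, -40, -1], [0, 0, 0, 0, 0, -20, -1], [0, 0, 0, 0, 0, 0, -1], [0, 0, 0, 0, 0, 0, -1]],
  ],
)

```text
time_s: 12.95
position: [0.5533, 0.2457, 0.1006]
tcp_rot: [3.14, -0.001, 1.665]
contact_force: [-0.6, -0.3, -0.7]
width: 0.277
```

Request:
drive_tool(
  targets=[
    [[0, 0, 0, 0, 0, -3, -1], [0, 0, 0, 0, 0, 0, -1]],
  ],
)

```text
time_s: 13.2
position: [0.5527, 0.2458, 0.0968]
tcp_rot: [3.141, -0.0, 1.666]
contact_force: [0.6, -0.3, -1.2]
width: 0.28
```

Request:
drive_tool(
  targets=[
    [[0, 0, 0, 0, 0, -1, -1], [0, 0, 0, 0, 0, 0, -1]],
  ],
)

```text
time_s: 13.45
position: [0.5525, 0.2458, 0.0953]
tcp_rot: [3.141, -0.0, 1.666]
contact_force: [0.3, 0.1, -0.6]
width: 0.282
```

Request:
drive_tool(
  targets=[
    [[0, 0, 0, 0, 0, -2, -1], [0, 0, 0, 0, 0, 0, -1]],
  ],
)

```text
time_s: 13.7
position: [0.553, 0.2459, 0.0951]
tcp_rot: [3.141, -0.0, 1.666]
contact_force: [-3.1, -0.7, 7.7]
width: 0.28
```

Contact. Releasing and backing away.

Request:
drive_tool(
  targets=[
    [[0, 0, 0, 0, 0, 0, 1], [0, 0, 0, 0, 0, 0, 1], [0, 0, 0, 0, 0, 0, 1], [0, 0, 0, 0, 0, 0, 1], [0, 0, 0, 0, 0, 15, 1]],
  ],
)

```text
time_s: 14.32
position: [0.5511, 0.2452, 0.1071]
tcp_rot: [-3.138, 0.001, 1.666]
contact_force: [0.1, -0.2, -0.6]
width: 0.998
```

Request:
drive_tool(
  targets=[
    [[0, 0, 0, 0, 0, 15, 1], [0, 0, 0, 0, 0, 20, 1], [0, 0, 0, 0, 0, 25, 1], [0, 0, 0, 0, 0, 40, 1], [0, 0, 0, -12, -30, 0, 1]],
  ],
)

```text
time_s: 14.95
position: [0.5441, 0.2178, 0.215]
tcp_rot: [3.131, -0.003, 1.668]
contact_force: [1.4, -0.4, -0.1]
width: 0.997
```

Request:
drive_tool(
  targets=[
    [[0, 0, 0, -12, -40, 0, 1], [0, 0, 0, -12, -40, 0, 1], [0, 0, 0, -12, -40, 0, 1], [0, 0, 0, -12, -40, 0, 1], [0, 0, 0, -12, -40, 0, 1]],
  ],
)

```text
time_s: 15.58
position: [0.4805, 0.0145, 0.2102]
tcp_rot: [3.139, 0.0, 1.666]
contact_force: [0.9, -0.6, 0.4]
width: 0.999
```

Request:
drive_tool(
  targets=[
    [[0, 0, 0, 0, -40, 0, 1], [0, 0, 0, 0, 0, 0, 1], [0, 0, 0, 0, 0, 0, 1], [0, 0, 0, 0, 0, 0, 1]],
  ],
)

```text
time_s: 16.08
position: [0.4807, -0.0233, 0.2088]
tcp_rot: [3.141, -0.0, 1.667]
contact_force: [-0.6, -0.0, -0.8]
width: 0.998
```

```bash
python3 - <<'E'
from h import *
from m import spindles
a=grab('top');b=grab('side')
f=lambda im,r:cv2.resize(cv2.cvtColor(im['pixels'],cv2.COLOR_RGB2BGR)[r[1]:r[3],r[0]:r[2]],(400,300))
cv2.imwrite('pics/c3.png',np.hstack([np.vstack([f(a,(100,120,240,225)),f(b,(130,220,290,340))]),np.vstack([f(a,(0,0,560,420)),f(b,(0,0,560,420))])]))
c=np.array([.661,.2555]);y=np.array([-.095,.995]);x=np.array([.995,.095])
for u in(-.011,-.04):
  for v in(-.06,.06,.09): print(u,v,[((proj(im,[*(c+u*x+v*y),.078 if u>-.02 else .086])-o)*k).round() for im,o,k in((a,(100,120),400/140),(b,(130,220),2.5))])
spindles(a,box=(320,140,350,215))
E
```

```text
-0.011 -0.06 [array([319.,  92.]), array([179.,  45.])]
-0.011 0.06 [array([190.,  97.]), array([112., 128.])]
-0.011 0.09 [array([157.,  98.]), array([ 93., 150.])]
-0.04 -0.06 [array([318., 120.]), array([202.,  49.])]
-0.04 0.06 [array([187., 125.]), array([136., 132.])]
-0.04 0.09 [array([155., 126.]), array([118., 155.])]
dark [333.5 177.5] [53. 27.] C [ 0.622  -0.1382  0.015 ] len 0.1512 ang -178.3
```

View pics/c3.png

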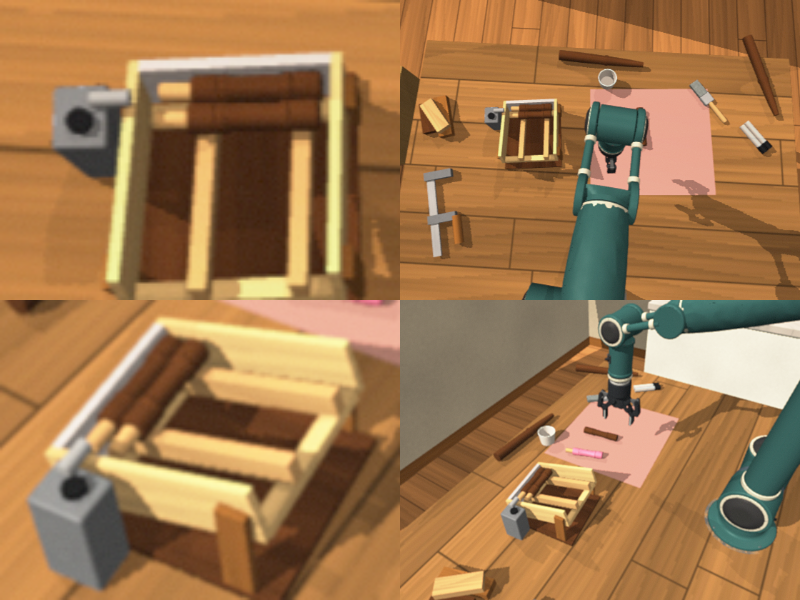

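Both spindles lie parallel at the stop, at (245,88) and (245,115) in the top crop, within a few pixels of the predicted ends. Both tenons point to the box, and the arm is clear. The blank lies on the mat as before.

```bash
python3 -c "
from rig import ctrl
print(ctrl.hand_in(),ctrl.read_state()['time_s'])"
```

```text
the job is handed in; nothing more can be done
the job is handed in; nothing more can be done
```

I gripped both tenoned spindles by the neck and laid them one at a time at the loading spot. Each rolled down to the stop, and I handed the job in after about 16 s of the 56 s allowed.

- **Placement:** the last top and side pictures show both spindles square against the stop, one behind the other. Both tenons are on the applicator side, and the ends are within a few pixels (estimated under 10 mm) of where I predicted them.
- **Gripper:** it was open and well clear of everything. The force readings returned at the end of each move never exceeded about 8 N.
- **Blank and pink look-alike:** I never approached either. The side picture shows the blank lying as before. The final top-view measurement of the blank, about 11 mm off in y, is unreliable because the arm or its shadow merged into the detected shape (27 px wide instead of 10).
- **Chute position:** the top and side views disagreed by about 5 mm, so I used roughly their average. That was well within the tolerance.

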